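# Index the cheese portioner to its next stop

## Robot

A 6-joint arm with a two-finger parallel gripper is mounted at the origin on the work surface. World frame = base frame: x ahead of the robot, y to its left, z up, the work surface at z = 0. Lengths are in m, angles in rad, forces in N, time in s.
With the tool pointing down it reaches from about 0.325 to 0.775 m from the base axis. Payload 5.5 kg.
Tool frame: the origin (TCP) lies midway between the tips of the shut fingers; the grasp point (between the pads) lies 19 mm behind it; x points along the fingers, y is the direction in which the jaws open and shut, and the axes are right-handed (so a half turn about x gives the same grasp; the last joint's range is limited). The gripper opens to 85 mm and grips with 20 to 120 N. Pads are 22 mm wide; open, the fingers measure 114 mm over their backs; the gripper's body (76 mm by 85 mm) begins 54 mm behind the grasp point. The pads swing forward as they close: fully open they stand 13 mm farther back than shut.
Start: joints at [-1.234, 0.091, 1.231, -0, 1.82, -0.057], TCP at [0.23, -0.554, 0.231] pointing down, gripper open.
Joint ranges: [-2.87, 2.87], [-0.86, 2.18], [0.17, 2.46], [-1.51, 4.65], [0.06, 2.69], [-2.65, 2.65]. Speed limits (rad/s): [2.57, 2.57, 3.01, 3.14, 3.14, 3.14].

## Interface

Orientations are given as a rotation vector (axis times angle).
In Python, from rig import bot, imaging, order gives the robot as it stands.
- The arm moves only by the shell command python3 -m creep 'ROWS' [FORCE]. ROWS is JSON, a list of rows, each an object of numbers: "ax", "ay", "az": the turn, a rotation vector about the tool's x, y, z in rad; "x", "y", "z": the shift along the tool's x, y, z in cm; "fingers": the closure in counts, from 0 (fully open) to 255 (shut). In form: [{"ax": .., "ay": .., "az": .., "x": .., "y": .., "z": .., "fingers": ..}, ...]. A call has 1 to 20 rows; each row shifts and turns the pose as measured when the row begins, along the tool's axes as they then stand; what a row does not reach is not made up. A row lasts 1/8 s, in which the tool goes at most 62.5 mm and 10.7 degrees, less where a joint would pass 70% of its speed; a pose out of reach is approached as far as the arm can. A call is refused whole if a number of a shift passes 6.25 or a number of a turn 0.188, either way. A call with a gripper value outside its range is refused whole. The fingers move at their own pace and stop on an object; FORCE is the grip in N (left out, the last holds). Time passes only in rows, so rows that do not move let the fingers close. It gives the time, the measured TCP pose, the force and the opening at its end, in the units of the state.
- bot.read_state(): the state, without advancing time (a new reading comes with each control period).
- imaging.capture(name): name is "scene" or "top" or "wrist"; returns a dict with "img" (480x640x3 uint8, red, green, blue), "mtx" (3x3 intrinsics, pixels), "camera_from_world" (4x4, takes a point from world to camera coordinates). Camera axes: x right, y up, looking along -z (the intrinsics and any distortion apply to the point x, -y, -z); pixel columns grow to the right and rows downward; lengths in m; the calibration is good to about 2 mm. A picture is of the moment at which its call begins. There is no depth.
- order.job_done(): hands the job in, once; it reports no verdict.
The state is a dict: "t": time; "q": joint angles; "dq": joint speeds; "effort": joint torques, N m; "ee_pos": TCP position; "tcp_rot": TCP orientation; "force": force on the tool from outside, world axes, zero at the start; "wrist_torque": the same for the moment, N m; "grip_width": opening from 0.0 (shut) to 1.0 (fully open).
Only numpy, scipy, OpenCV 4.12 (cv2) and the standard library are available. Lean on these libraries where they do the work, as an engineer would, in place of code of your own. Each camera call takes 0.05 s, during which the arm holds its last target. There are 200 camera calls.

## Task

Move the cheese portioner on to its next stop: draw the orange spring knob straight up until the pin is clear of its hole, swing the turntable anticlockwise (seen from above), and let the pin drop fully home in the very next brass bush. Never force the turntable against the pin, leave the cheese and the things around alone, and let go of the knob at the end.

Things in the scene. Friction and masses are not known exactly. Their poses are not given: they have to be found in the camera images.
- portioner: Round grey base of the cheese portioner, 356 mm across, fixed on the table (origin under its centre). Around its white turntable runs a dark steel index ring (top face 40 mm above the table) with brass bushes of 12 mm bore, on a circle of 150 mm radius, into which the index pin drops. On its far side a cutting-wire bow is thrown back: leave it.
- turntable_axis (a point): Point on the turntable's vertical axis, level with its top face, 62 mm above the table. The turntable is a white plastic disc 256 mm across. A steel lug at its rim carries the spring plunger: a steel barrel 23 mm thick (top 85 mm above the table) with the pin below it and the orange knob above it.
- knob_center (a point): Centre of the orange pull knob: an upright cylinder 28 mm across and 30 mm tall, on the side nearest the robot, 150 mm from the turntable's axis. It travels round with the turntable and rises with the pin; with the pin home its centre is 111 mm above the table. Below it is 10 mm of free room down to the barrel.
- plunger (a joint): Lift of the index pin, m: 0 fully home, 0.017 its upper stop. A spring pulls it down with 4.5 N at 0 to 8 N at 0.015, plus 1 N of weight. The round-nosed pin is out of its first bush at 0.010 and clear of everything at 0.0125. Let go between bushes, it slides on the ring at 0.010 or on a portion plate at 0.012; over a bush it drops to 0 and locks the turntable.
- turntable (a joint): Angle of the turntable, rad: about 0 at the start, with the pin in the first bush; grows anticlockwise seen from above. Light drag (2 N at the knob); stays where left. The next bush is 0.62 to 1.02 rad on: set by hand, its exact place is not measured and has to be felt for. The bush after it is beyond 2 rad. With the pin home there is 0.007 rad of play either way.
- index_pin: The 10 mm steel index pin right under the knob (origin on its axis, at table height when home). Pushing the turntable against the seated pin loads it: over 40 N is forcing it. The next bush is in the middle of a bright arc plate 2 mm thick, clamped on the ring, reaching 28 degrees to either side of the bush; its bevelled ends lift the sliding pin with a few N.
- cheese_center (a point): Centre (half-way up) of the orange-brown cheese lying loose in the middle of the turntable: 164 mm across, 50 mm tall (top 112 mm above the table), 1 kg. It rides round with the turntable and must not be shifted on it.
- white_cheese_center (a point): Centre (half-way up) of a small white cheese, 102 mm across, 51 mm tall, lying loose on the table to the left of the portioner. Leave it.
- knife_center (a point): Middle of a cheese knife, 290 mm long, black handle, 18 mm tall, lying loose on the table to the right of the portioner. Leave it.
- iron_center (a point): Middle of a cheese iron (steel probe 150 mm long with a wooden cross handle), 18 mm tall, lying loose on the table to the left, nearer the robot. Leave it.
There are look-alikes about, which are no part of the job. Of the things that look like the part that bears cheese_center, the larger one is meant.

How it is judged:
By the outcome, as a careful person would: the job done as asked, in the order asked, and still so for the second after the job is handed in, with the robot touching nothing.
It also fails if it takes over 51 s, if anything falls off the work surface, if the arm or the gripper's body presses on something with over 40 N, if the wrist force passes 120 N, or if a joint passes its speed limit or range.

## Working session

There is one attempt and no reset: what is moved stays moved. The work goes in short steps, Python scripts to look and compute and a shell command to move; the robot and the scene stay as the last step left them, time stands still between calls to the robot, and variables do not carry over. Pictures are saved under pics/ and viewed, about 8 in all and at most 12, crops included, and the job is handed in when it is done.

```bash
mkdir -p pics; ls
python3 - <<'E'
from rig import bot, imaging
import cv2,numpy as np
s=bot.read_state();print({k:np.round(v,3).tolist() for k,v in s.items()})
for n in("scene","top"):
    c=imaging.capture(n);cv2.imwrite(f"pics/{n}0.png",c["img"][:,:,::-1]);np.savez(f"{n}0.npz",**c)
    print(n,c["mtx"].tolist(),np.round(c["camera_from_world"],4).tolist(),[k for k in c])
E
```

```text
pics
{'t': 0.0, 'q': [-1.234, 0.092, 1.232, 0.0, 1.82, -0.057], 'dq': [-0.001, -0.001, -0.002, -0.0, -0.0, -0.002], 'effort': [-0.004, -45.873, -41.803, -0.0, 0.012, -0.0], 'ee_pos': [0.23, -0.554, 0.23], 'tcp_rot': [2.006, 0.402, -2.006], 'force': [-0.234, 0.522, 0.093], 'wrist_torque': [0.01, 0.096, 0.017], 'grip_width': 0.999}
scene [[582.5926322532249, 0.0, 321.93637658675505], [0.0, 582.5926322532249, 244.32932071697334], [0.0, 0.0, 1.0]] [[-0.0424, 0.999, 0.0154, 0.0181], [-0.6022, -0.0379, 0.7974, 0.2037], [0.7972, 0.0246, 0.6032, -2.011], [0.0, 0.0, 0.0, 1.0]] ['img', 'mtx', 'camera_from_world']
top [[529.2172485958695, 0.0, 319.1500590330758], [0.0, 529.2172485958695, 233.39047372238394], [0.0, 0.0, 1.0]] [[0.0108, -0.9999, 0.0125, 0.0103], [0.9959, 0.0119, 0.09, -0.4902], [-0.0902, 0.0115, 0.9959, -1.255], [0.0, 0.0, 0.0, 1.0]] ['img', 'mtx', 'camera_from_world']
```

View pics/top0.png

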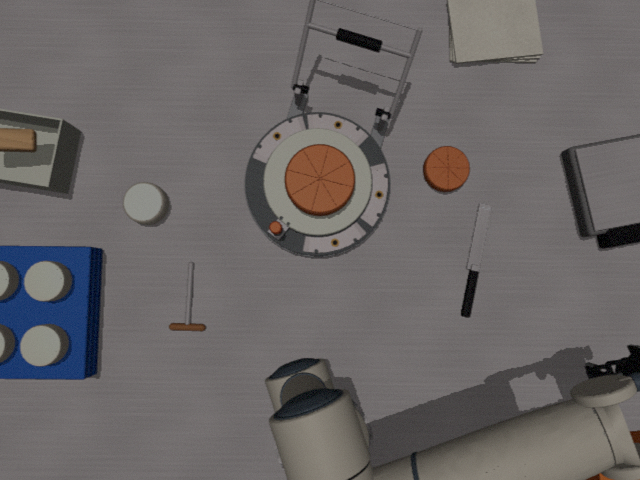

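View pics/scene0.png

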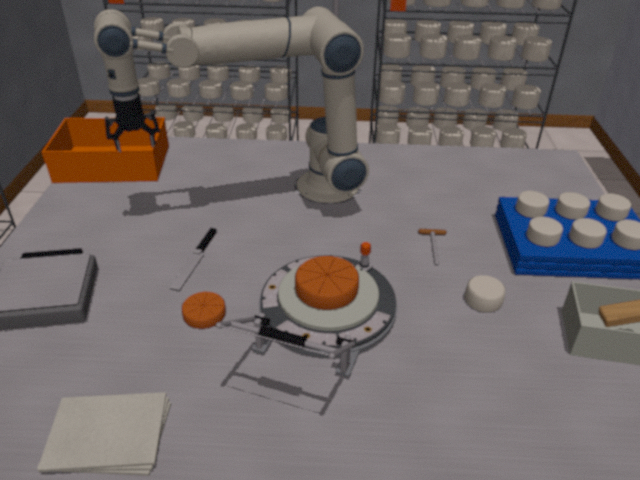

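Top view: the portioner is centred near (318,184) and the orange knob is at (277,228). The next bush anticlockwise is on the bright arc at about (335,242). The larger cheese is at (320,180). The scene view, taken from the far side, shows the knob at (366,248).

```bash
cat > h.py <<'E'
import numpy as np,cv2
def ray(c,uv):
    M=np.asarray(c["camera_from_world"]);K=np.asarray(c["mtx"]);R=M[:3,:3];o=-R.T@M[:3,3]
    d=np.linalg.inv(K)@[uv[0],uv[1],1];return o,R.T@(d*[1,-1,-1])
def plane(c,uv,z):
    o,d=ray(c,uv);return o+d*(z-o[2])/d[2]
def proj(c,p):
    M=np.asarray(c["camera_from_world"]);q=M[:3,:3]@p+M[:3,3];u=np.asarray(c["mtx"])@(q*[1,-1,-1]);return u[:2]/u[2]
def cross(r1,r2):
    A=[];b=[]
    for o,d in(r1,r2):
        d=d/np.linalg.norm(d);P=np.eye(3)-np.outer(d,d);A.append(P);b.append(P@o)
    return np.linalg.solve(sum(A),sum(b))
def blobs(img,lo,hi,amin=30,roi=None):
    m=cv2.inRange(cv2.cvtColor(img,cv2.COLOR_RGB2HSV),lo,hi)
    if roi:
        k=np.zeros_like(m);k[roi[1]:roi[3],roi[0]:roi[2]]=1;m*=k
    n,l,s,c=cv2.connectedComponentsWithStats(m)
    return m,l,[(i,s[i].tolist(),c[i].round(2).tolist()) for i in range(1,n) if s[i][4]>=amin]
E
python3 - <<'E'
from h import *
T=dict(np.load("top0.npz"));S=dict(np.load("scene0.npz"))
m,l,b=blobs(T["img"],(3,140,60),(14,255,255),30,(230,100,410,270));print("top",b)
m,l,b2=blobs(S["img"],(3,150,60),(14,255,255),30,(250,230,410,320));print("scene",b2)
# white turntable ellipse in top: fit points on plane z=.062
m,l,bw=blobs(T["img"],(0,0,120),(180,60,255),300,(240,105,400,262));print(bw)
kt=min(b,key=lambda x:x[1][4]);ks=min(b2,key=lambda x:x[1][4])
print("knob cross",cross(ray(T,kt[2]),ray(S,ks[2])),"plane.12",plane(T,kt[2],.120),"scene",plane(S,ks[2],.111))
ct=max(b,key=lambda x:x[1][4]);print("cheese",plane(T,ct[2],.108))
# base outline centre by hand pixels
for a in((246,184),(390,184),(318,258)):print(a,plane(T,a,.04))
img=T["img"][100:270,230:410];cv2.imwrite("pics/crop0.png",cv2.resize(img,None,fx=3.3,fy=3.3,interpolation=cv2.INTER_CUBIC)[:,:,::-1])
E
```

```text
top [(1, [285, 145, 70, 70, 3805], [319.36, 179.14]), (2, [269, 221, 13, 13, 114], [275.09, 227.25])]
scene [(1, [361, 242, 9, 13, 99], [365.12, 248.23]), (2, [296, 256, 62, 53, 2697], [326.52, 282.12])]
[(4, [254, 115, 117, 119, 6129], [312.58, 168.96]), (10, [361, 164, 26, 62, 762], [376.1, 194.38]), (12, [304, 223, 61, 29, 796], [333.62, 239.85])]
knob cross [0.49465744 0.11595046 0.11059076] plane.12 [0.49370491 0.1152802  0.12      ] scene [0.49519472 0.11590812 0.111     ]
cheese [0.60593936 0.0177122  0.108     ]
(246, 184) [0.60507285 0.19255721 0.04      ]
(390, 184) [ 0.60959541 -0.15293067  0.04      ]
(318, 258) [0.4298156  0.01816529 0.04      ]
```

View pics/crop0.png

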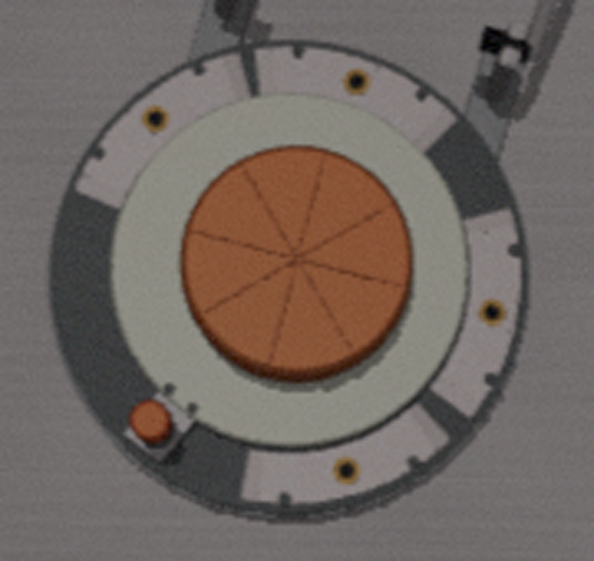

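The crop shows the knob at (151,420) and the next bush at (346,470). The other bushes are at (491,312), (356,81) and (155,119). I'll fit the axis from these four.

Run:
```python
from h import *
from scipy.optimize import least_squares
T=dict(np.load("top0.npz"))
P=np.array([plane(T,(230+(a+.5)/3.3-.5,100+(b+.5)/3.3-.5),.042) for a,b in((346,470),(491,312),(356,81),(155,119))])
r=least_squares(lambda c:np.hypot(*(P[:,:2]-c).T)-.150,[.607,.02]);C=r.x;print("C",C,"res",r.fun)
k=np.array([.4947,.1158]);print("knob R",np.hypot(*(k-C)))
ak=np.arctan2(*(k-C)[::-1]);print("knob ang",ak,"bush d",[(np.arctan2(*(p[:2]-C)[::-1])-ak)%(2*np.pi) for p in P])
# tool axes now
from rig import bot
from scipy.spatial.transform import Rotation as Ro
s=bot.read_state();print(Ro.from_rotvec(s["tcp_rot"]).as_matrix().round(3))
for p in(k,P[0,:2]):print(p,np.hypot(*p),np.arctan2(p[1],p[0]))
```

```text
C [0.61171038 0.02215047] res [-2.92352996e-05 -4.10524810e-04  2.76495462e-04 -4.88763444e-04]
knob R 0.1498721609866721
knob ang 2.46663689569947 bush d [np.float64(0.9636702019879184), np.float64(2.06030585218845), np.float64(3.4934995778813938), np.float64(4.541324360458212)]
[[-0.001  0.384 -0.923]
 [ 0.002 -0.923 -0.384]
 [-1.    -0.002 -0.   ]]
[0.4947 0.1158] 0.5080725637150662 0.22994112582849613
[ 0.4679468  -0.02054923] 0.46839778077348665 -0.04388540259291041
```

```bash
cat > plan.py <<'E'
import numpy as np,sys
from scipy.spatial.transform import Rotation as Ro
from rig import bot
C=np.array([.6117,.0222]);A0=2.4666
def down(yaw): # tool x down, tool y at world angle yaw
    y=np.array([np.cos(yaw),np.sin(yaw),0]);x=np.array([0,0,-1.]);return Ro.from_matrix(np.c_[x,y,np.cross(x,y)])
def polar(th,r=.150): a=A0+th;return C+r*np.array([np.cos(a),np.sin(a)])
def yaw(th): return A0+th-np.pi/2
def rows(poses):
    s=bot.read_state();p,R=np.array(s["ee_pos"]),Ro.from_rotvec(s["tcp_rot"])
    for q,Q in poses:
        d=R.inv().apply(q-p)*100;t=(R.inv()*Q).as_rotvec()
        print(dict(zip(("x","y","z","ax","ay","az"),[*d.round(2).tolist(),*t.round(3).tolist()])));p,R=q,Q
def line(q,yw,n):
    s=bot.read_state();p,R=np.array(s["ee_pos"]),Ro.from_rotvec(s["tcp_rot"]);v=(R.inv()*down(yw)).as_rotvec()
    rows([(p+(np.array(q)-p)*i/n,R*Ro.from_rotvec(v*i/n)) for i in range(1,n+1)])
def show():
    s=bot.read_state();R=Ro.from_rotvec(s["tcp_rot"]).as_matrix();d=np.array(s["ee_pos"])[:2]-C
    print("t",round(s["t"],2),"p",np.round(s["ee_pos"],4),"r %.4f th %.4f"%(np.hypot(*d),(np.arctan2(d[1],d[0])-A0+np.pi)%(2*np.pi)-np.pi),"yaw %.3f"%np.arctan2(R[1,1],R[0,1]),"tilt",R[:2,0].round(3),"F",np.round(s["force"],1),"Ftan %.1f"%(np.cross(d,np.array(s["force"])[:2])/np.hypot(*d)),"w %.3f"%s["grip_width"])
E
python3 -c "
from plan import *
line([*polar(0),.20],yaw(0),14)"
```

```text
{'x': 0.22, 'y': -3.69, 'z': -3.58, 'ax': -0.148, 'ay': -0.0, 'az': 0.0}
{'x': 0.22, 'y': -3.12, 'z': -4.09, 'ax': -0.148, 'ay': -0.0, 'az': 0.0}
{'x': 0.22, 'y': -2.49, 'z': -4.5, 'ax': -0.148, 'ay': -0.0, 'az': 0.0}
{'x': 0.22, 'y': -1.8, 'z': -4.82, 'ax': -0.148, 'ay': -0.0, 'az': 0.0}
{'x': 0.22, 'y': -1.07, 'z': -5.03, 'ax': -0.148, 'ay': -0.0, 'az': 0.0}
{'x': 0.22, 'y': -0.31, 'z': -5.13, 'ax': -0.148, 'ay': -0.0, 'az': 0.0}
{'x': 0.22, 'y': 0.45, 'z': -5.12, 'ax': -0.148, 'ay': -0.0, 'az': 0.0}
{'x': 0.22, 'y': 1.2, 'z': -5.0, 'ax': -0.148, 'ay': -0.0, 'az': 0.0}
{'x': 0.22, 'y': 1.92, 'z': -4.77, 'ax': -0.148, 'ay': -0.0, 'az': 0.0}
{'x': 0.22, 'y': 2.61, 'z': -4.43, 'ax': -0.148, 'ay': -0.0, 'az': 0.0}
{'x': 0.22, 'y': 3.23, 'z': -4.0, 'ax': -0.148, 'ay': -0.0, 'az': 0.0}
{'x': 0.22, 'y': 3.79, 'z': -3.48, 'ax': -0.148, 'ay': -0.0, 'az': 0.0}
{'x': 0.22, 'y': 4.26, 'z': -2.88, 'ax': -0.148, 'ay': -0.0, 'az': 0.0}
{'x': 0.22, 'y': 4.64, 'z': -2.22, 'ax': -0.148, 'ay': -0.0, 'az': 0.0}
```

```bash
python3 -m creep '[{"x":0.1,"y":-3.7,"z":-3.6,"ax":-0.148},{"x":0.1,"y":-3.1,"z":-4.1,"ax":-0.148},{"x":0.1,"y":-2.5,"z":-4.5,"ax":-0.148},{"x":0.1,"y":-1.8,"z":-4.8,"ax":-0.148},{"x":0.1,"y":-1.1,"z":-5.0,"ax":-0.148},{"x":0.1,"y":-0.3,"z":-5.1,"ax":-0.148},{"x":0.1,"y":0.4,"z":-5.1,"ax":-0.148}]'; python3 -c "
from plan import *
show();line([*polar(0),.20],yaw(0),8)"
```

```text
t 0.1 p [ 0.2301 -0.5538  0.2302] r 0.6910 th 1.6607 yaw -1.177 tilt [-0.001  0.002] F [0.1 1.4 0.6] Ftan -0.7 w 1.001
{'x': 0.39, 'y': -6.46, 'z': -6.27, 'ax': -0.259, 'ay': -0.0, 'az': 0.0}
{'x': 0.39, 'y': -4.64, 'z': -7.71, 'ax': -0.259, 'ay': -0.0, 'az': 0.0}
{'x': 0.39, 'y': -2.51, 'z': -8.64, 'ax': -0.259, 'ay': -0.0, 'az': 0.0}
{'x': 0.38, 'y': -0.21, 'z': -9.0, 'ax': -0.259, 'ay': -0.0, 'az': 0.0}
{'x': 0.38, 'y': 2.1, 'z': -8.75, 'ax': -0.259, 'ay': -0.0, 'az': 0.0}
{'x': 0.38, 'y': 4.27, 'z': -7.92, 'ax': -0.259, 'ay': -0.0, 'az': 0.0}
{'x': 0.38, 'y': 6.16, 'z': -6.56, 'ax': -0.259, 'ay': -0.0, 'az': 0.0}
{'x': 0.38, 'y': 7.64, 'z': -4.77, 'ax': -0.259, 'ay': -0.0, 'az': 0.0}invalid input
```

```bash
python3 -m creep '[{"ax":-0.148,"ay":0,"az":0,"x":0.1,"y":-3.7,"z":-3.6,"fingers":0},{"ax":-0.148,"ay":0,"az":0,"x":0.1,"y":-3.1,"z":-4.1,"fingers":0},{"ax":-0.148,"ay":0,"az":0,"x":0.1,"y":-2.5,"z":-4.5,"fingers":0},{"ax":-0.148,"ay":0,"az":0,"x":0.1,"y":-1.8,"z":-4.8,"fingers":0},{"ax":-0.148,"ay":0,"az":0,"x":0.1,"y":-1.1,"z":-5.0,"fingers":0},{"ax":-0.148,"ay":0,"az":0,"x":0.1,"y":-0.3,"z":-5.1,"fingers":0},{"ax":-0.148,"ay":0,"az":0,"x":0.1,"y":0.4,"z":-5.1,"fingers":0}]'; python3 -c "
from plan import *
show();line([*polar(0),.20],yaw(0),9)"
```

```text
t: 0.98
ee_pos: [0.3586, -0.2097, 0.2186]
tcp_rot: [1.298, 1.164, -1.292]
force: [0.8, -0.7, -0.4]
grip_width: 1.001
t 0.97 p [ 0.3586 -0.2097  0.2186] r 0.3433 th 1.4167 yaw -0.114 tilt [-0.004  0.01 ] F [ 0.8 -0.7 -0.4] Ftan 1.1 w 1.001
{'x': 0.23, 'y': 1.09, 'z': -3.77, 'ax': -0.112, 'ay': -0.001, 'az': 0.0}
{'x': 0.23, 'y': 1.51, 'z': -3.62, 'ax': -0.112, 'ay': -0.001, 'az': 0.0}
{'x': 0.23, 'y': 1.9, 'z': -3.43, 'ax': -0.112, 'ay': -0.001, 'az': 0.0}
{'x': 0.22, 'y': 2.27, 'z': -3.19, 'ax': -0.112, 'ay': -0.001, 'az': 0.0}
{'x': 0.22, 'y': 2.62, 'z': -2.92, 'ax': -0.112, 'ay': -0.001, 'az': 0.0}
{'x': 0.22, 'y': 2.93, 'z': -2.61, 'ax': -0.112, 'ay': -0.001, 'az': 0.0}
{'x': 0.21, 'y': 3.2, 'z': -2.26, 'ax': -0.112, 'ay': -0.001, 'az': 0.0}
{'x': 0.21, 'y': 3.43, 'z': -1.89, 'ax': -0.112, 'ay': -0.001, 'az': 0.0}
{'x': 0.21, 'y': 3.62, 'z': -1.5, 'ax': -0.112, 'ay': -0.001, 'az': 0.0}
```

Tracks nearly perfectly. I'll go on, then take the wrist look.

```bash
python3 -m creep '[{"ax":-0.112,"ay":0,"az":0,"x":0.2,"y":1.1,"z":-3.8,"fingers":0},{"ax":-0.112,"ay":0,"az":0,"x":0.2,"y":1.5,"z":-3.6,"fingers":0},{"ax":-0.112,"ay":0,"az":0,"x":0.2,"y":1.9,"z":-3.4,"fingers":0},{"ax":-0.112,"ay":0,"az":0,"x":0.2,"y":2.3,"z":-3.2,"fingers":0},{"ax":-0.112,"ay":0,"az":0,"x":0.2,"y":2.6,"z":-2.9,"fingers":0},{"ax":-0.112,"ay":0,"az":0,"x":0.2,"y":2.9,"z":-2.6,"fingers":0},{"ax":-0.112,"ay":0,"az":0,"x":0.2,"y":3.2,"z":-2.3,"fingers":0},{"ax":-0.112,"ay":0,"az":0,"x":0.2,"y":3.4,"z":-1.9,"fingers":0},{"ax":-0.112,"ay":0,"az":0,"x":0.2,"y":3.6,"z":-1.5,"fingers":0},{"ax":0,"ay":0,"az":0,"x":0,"y":0,"z":0,"fingers":0}]'; python3 -c "
from plan import *
from rig import imaging
import cv2
show()
c=imaging.capture('wrist');np.savez('w1.npz',**c);cv2.imwrite('pics/w1.png',c['img'][:,:,::-1])
from h import *
print(proj(c,np.array([.4947,.1158,.126])))
m,l,b=blobs(c['img'],(3,140,60),(14,255,255),200);print(b)
for x in b: print(plane(c,x[2],.126))
"
```

```text
t: 2.22
ee_pos: [0.4899, 0.1324, 0.1981]
tcp_rot: [0.504, 1.525, -0.495]
force: [0.2, 0.1, -0.7]
grip_width: 1.001
t 2.23 p [0.4899 0.1324 0.1981] r 0.1642 th -0.0607 yaw 0.934 tilt [-0.01   0.009] F [ 0.2  0.1 -0.7] Ftan -0.2 w 1.001
[312.83518889 283.10993809]
[(1, [287, 249, 47, 52, 1877], [310.65, 274.69]), (2, [202, 338, 201, 110, 14424], [298.38, 391.02])]
[0.48961971 0.11799523 0.126     ]
[0.54949323 0.06254184 0.126     ]
```

View pics/w1.png

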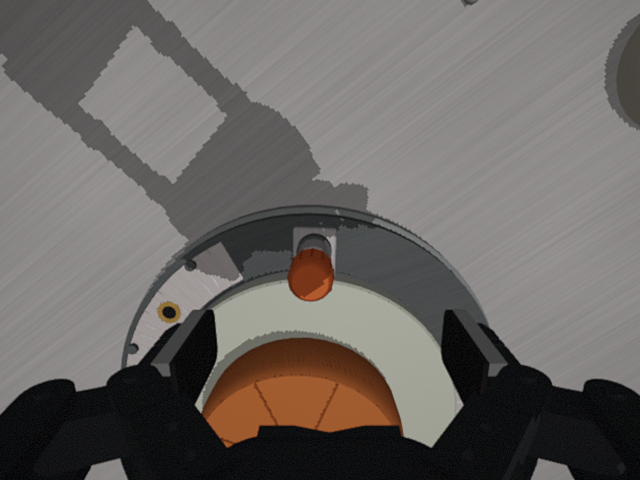

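The wrist view shows the knob midway between the open fingers, with its top at about (312,283), which matches the prediction. The next bush is at (169,312).

```bash
python3 -c "
from plan import *
from h import *
c=dict(np.load('w1.npz'))
p=plane(c,(169,312),.042)[:2]-C;print('bush th',(np.arctan2(p[1],p[0])-A0)%6.283,np.hypot(*p))
line([*polar(0),.15],yaw(0),2)"
```

```text
bush th 0.9694994579155205 0.15123735381517925
{'x': 2.4, 'y': -0.47, 'z': 0.68, 'ax': 0.018, 'ay': -0.006, 'az': -0.0}
{'x': 2.41, 'y': -0.46, 'z': 0.68, 'ax': 0.018, 'ay': -0.006, 'az': -0.0}
```

```bash
python3 -m creep '[{"ax":0.018,"ay":-0.006,"az":0,"x":1.2,"y":-0.47,"z":0.68,"fingers":0},{"ax":0.018,"ay":-0.006,"az":0,"x":1.2,"y":-0.47,"z":0.68,"fingers":0},{"ax":0,"ay":0,"az":0,"x":2.4,"y":0,"z":0,"fingers":0},{"ax":0,"ay":0,"az":0,"x":0,"y":0,"z":0,"fingers":0}]'; python3 -c "
from plan import *
show();line([*polar(0),.091],yaw(0),4)"
```

```text
t: 2.78
ee_pos: [0.4941, 0.1102, 0.1465]
tcp_rot: [0.536, 1.503, -0.538]
force: [0.7, 0.8, -0.5]
grip_width: 1.002
t 2.77 p [0.4941 0.1102 0.1465] r 0.1468 th 0.0324 yaw 0.885 tilt [-0.001 -0.001] F [ 0.7  0.8 -0.5] Ftan -1.1 w 1.002
{'x': 1.39, 'y': 0.12, 'z': -0.08, 'ax': -0.003, 'ay': 0.0, 'az': 0.0}
{'x': 1.39, 'y': 0.12, 'z': -0.08, 'ax': -0.003, 'ay': 0.0, 'az': 0.0}
{'x': 1.39, 'y': 0.12, 'z': -0.08, 'ax': -0.003, 'ay': 0.0, 'az': 0.0}
{'x': 1.39, 'y': 0.12, 'z': -0.08, 'ax': -0.003, 'ay': 0.0, 'az': 0.0}
```

```bash
python3 -m creep '[{"ax":-0.01,"ay":0,"az":0,"x":1.3,"y":0.2,"z":-0.1,"fingers":0},{"ax":0,"ay":0,"az":0,"x":1.3,"y":0.2,"z":-0.1,"fingers":0},{"ax":0,"ay":0,"az":0,"x":1.3,"y":0.05,"z":-0.1,"fingers":0},{"ax":0,"ay":0,"az":0,"x":1.2,"y":0,"z":0,"fingers":0},{"ax":0,"ay":0,"az":0,"x":0,"y":0,"z":0,"fingers":60},{"ax":0,"ay":0,"az":0,"x":0,"y":0,"z":0,"fingers":110}]' 60; python3 -c "
from plan import *
show();line([*polar(0),.091],yaw(0),1)
from rig import imaging
import cv2
a=[imaging.capture(n)['img'] for n in ('wrist','scene')]
cv2.imwrite('pics/g1.png',np.vstack([a[0][:,:,::-1][100:400],cv2.resize(a[1][200:320,230:486],(640,300))[:,:,::-1]]))"
```

```text
t: 3.52
ee_pos: [0.4952, 0.115, 0.0934]
tcp_rot: [0.529, 1.503, -0.53]
force: [1.0, 0.8, -0.2]
grip_width: 0.602
t 3.52 p [0.4952 0.115  0.0934] r 0.1490 th 0.0020 yaw 0.894 tilt [ 0.002 -0.001] F [ 1.   0.8 -0.2] Ftan -1.3 w 0.602
{'x': 0.24, 'y': 0.03, 'z': -0.11, 'ax': -0.002, 'ay': 0.002, 'az': -0.0}
```

View pics/g1.png

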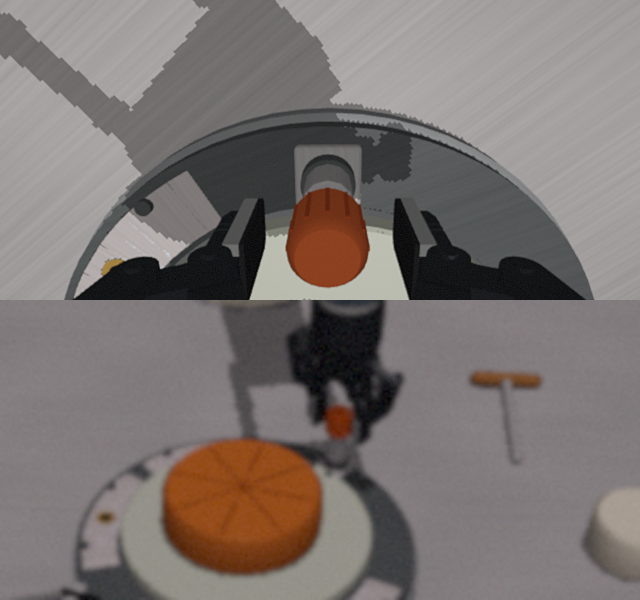

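The knob (287–369) sits centred between the pads (252 and 402), and the scene view confirms it. I'll close gently.

```bash
python3 -m creep '[{"ax":0,"ay":0,"az":0,"x":0.2,"y":0.03,"z":-0.1,"fingers":140},{"ax":0,"ay":0,"az":0,"x":0,"y":0,"z":0,"fingers":155},{"ax":0,"ay":0,"az":0,"x":0,"y":0,"z":0,"fingers":165},{"ax":0,"ay":0,"az":0,"x":0,"y":0,"z":0,"fingers":175},{"ax":0,"ay":0,"az":0,"x":0,"y":0,"z":0,"fingers":190},{"ax":0,"ay":0,"az":0,"x":0,"y":0,"z":0,"fingers":200},{"ax":0,"ay":0,"az":0,"x":0,"y":0,"z":0,"fingers":200}]' 40; python3 -c "
from plan import *
show()"
```

```text
t: 4.5
ee_pos: [0.495, 0.1158, 0.0926]
tcp_rot: [0.53, 1.502, -0.53]
force: [-0.6, -0.3, 0.9]
grip_width: 0.312
t 4.5 p [0.495  0.1158 0.0926] r 0.1496 th -0.0010 yaw 0.893 tilt [ 0.003 -0.001] F [-0.6 -0.3  0.9] Ftan 0.6 w 0.312
```

```bash
python3 -m creep '[{"ax":0,"ay":0,"az":0,"x":-0.5,"y":0,"z":0,"fingers":200},{"ax":0,"ay":0,"az":0,"x":-0.5,"y":0,"z":0,"fingers":200},{"ax":0,"ay":0,"az":0,"x":-0.2,"y":0,"z":0,"fingers":200},{"ax":0,"ay":0,"az":0,"x":0,"y":0,"z":0,"fingers":200}]'; python3 -c "
from plan import *
show()"
```

```text
t: 5.0
ee_pos: [0.4948, 0.1156, 0.1021]
tcp_rot: [0.529, 1.504, -0.531]
force: [3.7, -0.3, -6.5]
grip_width: 0.315
t 5.0 p [0.4948 0.1156 0.1021] r 0.1497 th 0.0008 yaw 0.893 tilt [ 0.001 -0.002] F [ 3.7 -0.3 -6.5] Ftan -2.1 w 0.315
```

```bash
python3 -m creep '[{"ax":0,"ay":0,"az":0,"x":-0.45,"y":0,"z":0,"fingers":200},{"ax":0,"ay":0,"az":0,"x":-0.1,"y":0,"z":0,"fingers":200},{"ax":0,"ay":0,"az":0,"x":0,"y":0,"z":0,"fingers":200}]'; python3 -c "
from plan import *
show()
from rig import imaging
from h import *
c=imaging.capture('scene');m,l,b=blobs(c['img'],(3,150,60),(14,255,255),20,(250,220,410,320));print(b)
s=bot.read_state();r=.1497
rows([(np.array([*polar(t,r),.107]),down(yaw(t))) for t in np.arange(.06,.91,.06)])"
```

```text
t: 5.38
ee_pos: [0.4946, 0.1155, 0.1071]
tcp_rot: [0.529, 1.504, -0.532]
force: [2.6, -1.0, -9.0]
grip_width: 0.316
t 5.38 p [0.4946 0.1155 0.1071] r 0.1497 th 0.0021 yaw 0.893 tilt [ 0.    -0.002] F [ 2.6 -1.  -9. ] Ftan -0.8 w 0.316
[(1, [360, 237, 9, 14, 88], [363.97, 243.49]), (2, [296, 256, 62, 53, 2717], [326.64, 281.98])]
{'x': 0.01, 'y': -0.87, 'z': 0.03, 'ax': -0.063, 'ay': 0.001, 'az': 0.002}
{'x': 0.0, 'y': -0.9, 'z': 0.03, 'ax': -0.06, 'ay': 0.0, 'az': 0.0}
{'x': 0.0, 'y': -0.9, 'z': 0.03, 'ax': -0.06, 'ay': 0.0, 'az': 0.0}
{'x': 0.0, 'y': -0.9, 'z': 0.03, 'ax': -0.06, 'ay': 0.0, 'az': 0.0}
{'x': 0.0, 'y': -0.9, 'z': 0.03, 'ax': -0.06, 'ay': 0.0, 'az': 0.0}
{'x': 0.0, 'y': -0.9, 'z': 0.03, 'ax': -0.06, 'ay': 0.0, 'az': 0.0}
{'x': 0.0, 'y': -0.9, 'z': 0.03, 'ax': -0.06, 'ay': 0.0, 'az': 0.0}
{'x': 0.0, 'y': -0.9, 'z': 0.03, 'ax': -0.06, 'ay': 0.0, 'az': 0.0}
{'x': 0.0, 'y': -0.9, 'z': 0.03, 'ax': -0.06, 'ay': 0.0, 'az': 0.0}
{'x': 0.0, 'y': -0.9, 'z': 0.03, 'ax': -0.06, 'ay': 0.0, 'az': 0.0}
{'x': 0.0, 'y': -0.9, 'z': 0.03, 'ax': -0.06, 'ay': 0.0, 'az': 0.0}
{'x': 0.0, 'y': -0.9, 'z': 0.03, 'ax': -0.06, 'ay': 0.0, 'az': 0.0}
{'x': 0.0, 'y': -0.9, 'z': 0.03, 'ax': -0.06, 'ay': 0.0, 'az': 0.0}
{'x': 0.0, 'y': -0.9, 'z': 0.03, 'ax': -0.06, 'ay': 0.0, 'az': 0.0}
{'x': 0.0, 'y': -0.9, 'z': 0.03, 'ax': -0.06, 'ay': 0.0, 'az': 0.0}
```

The pin is lifted about 14.5 mm: 9 N of spring load, and the knob is up 5 px in the scene view. Now a cautious start to the swing.

```bash
python3 -m creep '[{"ax":-0.015,"ay":0,"az":0,"x":0,"y":-0.2,"z":0,"fingers":200},{"ax":-0.03,"ay":0,"az":0,"x":0,"y":-0.45,"z":0.01,"fingers":200},{"ax":-0.03,"ay":0,"az":0,"x":0,"y":-0.45,"z":0.01,"fingers":200},{"ax":-0.03,"ay":0,"az":0,"x":0,"y":-0.45,"z":0.01,"fingers":200},{"ax":-0.03,"ay":0,"az":0,"x":0,"y":-0.45,"z":0.01,"fingers":200}]'; python3 -c "
from plan import *
show()
from rig import imaging
from h import *
c=imaging.capture('scene');m,l,b=blobs(c['img'],(3,150,60),(14,255,255),20,(250,220,410,320));print(b)
s=bot.read_state();r=.1497
rows([(np.array([*polar(t,r),.107]),down(yaw(t))) for t in np.arange(.18,.91,.06)][:2])"
```

```text
t: 6.05
ee_pos: [0.4825, 0.0981, 0.1068]
tcp_rot: [0.417, 1.53, -0.419]
force: [4.3, -0.1, -8.5]
grip_width: 0.316
t 6.05 p [0.4825 0.0981 0.1068] r 0.1498 th 0.1440 yaw 1.037 tilt [-0.    -0.002] F [ 4.3 -0.1 -8.5] Ftan -2.1 w 0.316
[(1, [354, 235, 9, 13, 91], [357.9, 240.85]), (2, [296, 256, 62, 54, 2709], [326.49, 282.25])]
{'x': -0.02, 'y': -0.48, 'z': 0.02, 'ax': -0.037, 'ay': 0.001, 'az': 0.002}
{'x': 0.0, 'y': -0.9, 'z': 0.03, 'ax': -0.06, 'ay': 0.0, 'az': 0.0}
```

```bash
python3 -m creep '[{"ax":-0.03,"ay":0,"az":0,"x":0,"y":-0.45,"z":0.01,"fingers":200},{"ax":-0.06,"ay":0,"az":0,"x":0,"y":-0.9,"z":0.03,"fingers":200},{"ax":-0.06,"ay":0,"az":0,"x":0,"y":-0.9,"z":0.03,"fingers":200},{"ax":-0.06,"ay":0,"az":0,"x":0,"y":-0.9,"z":0.03,"fingers":200},{"ax":-0.06,"ay":0,"az":0,"x":0,"y":-0.9,"z":0.03,"fingers":200},{"ax":-0.06,"ay":0,"az":0,"x":0,"y":-0.9,"z":0.03,"fingers":200}]'; python3 -c "
from plan import *
show();r=.1497
rows([(np.array([*polar(t,r),.107]),down(yaw(t))) for t in np.arange(.54,.91,.06)][:2])"
```

```text
t: 6.85
ee_pos: [0.4643, 0.0506, 0.1073]
tcp_rot: [0.148, 1.564, -0.149]
force: [5.3, 0.4, -9.0]
grip_width: 0.311
t 6.85 p [0.4643 0.0506 0.1073] r 0.1501 th 0.4849 yaw 1.381 tilt [ 0.002 -0.001] F [ 5.3  0.4 -9. ] Ftan -1.4 w 0.311
{'x': 0.03, 'y': -0.82, 'z': 0.06, 'ax': -0.054, 'ay': 0.002, 'az': 0.0}
{'x': 0.0, 'y': -0.9, 'z': 0.03, 'ax': -0.06, 'ay': 0.0, 'az': 0.0}
```

```bash
python3 -m creep '[{"ax":-0.05,"ay":0.002,"az":0,"x":0.02,"y":-0.8,"z":0.06,"fingers":200},{"ax":-0.06,"ay":0,"az":0,"x":0,"y":-0.9,"z":0.03,"fingers":200},{"ax":-0.06,"ay":0,"az":0,"x":0,"y":-0.9,"z":0.03,"fingers":200},{"ax":-0.06,"ay":0,"az":0,"x":0,"y":-0.9,"z":0.03,"fingers":200},{"ax":-0.06,"ay":0,"az":0,"x":0,"y":-0.9,"z":0.03,"fingers":200},{"ax":-0.06,"ay":0,"az":0,"x":0,"y":-0.9,"z":0.03,"fingers":200},{"ax":-0.03,"ay":0,"az":0,"x":0,"y":-0.45,"z":0.01,"fingers":200},{"ax":0,"ay":0,"az":0,"x":0,"y":0,"z":0,"fingers":200}]'; python3 -c "
from plan import *
show()
from rig import imaging
import cv2
a=[imaging.capture(n) for n in('top','scene','wrist')]
from h import *
m,l,b=blobs(a[1]['img'],(3,150,60),(14,255,255),20,(250,220,410,320));print(b)
cv2.imwrite('pics/s1.png',np.hstack([cv2.resize(a[0]['img'][100:270,230:410],(400,378)),cv2.resize(a[2]['img'],(400,300))[:,:] if 0 else cv2.resize(a[2]['img'],(400,378))])[:,:,::-1])"
```

```text
t: 7.85
ee_pos: [0.4644, -0.0081, 0.1073]
tcp_rot: [-0.158, 1.563, 0.162]
force: [4.4, -1.4, -8.8]
grip_width: 0.316
t 7.85 p [ 0.4644 -0.0081  0.1073] r 0.1504 th 0.8780 yaw 1.775 tilt [0.002 0.002] F [ 4.4 -1.4 -8.8] Ftan 2.2 w 0.316
[(1, [315, 230, 10, 12, 97], [319.77, 235.31]), (2, [295, 257, 63, 54, 2721], [325.99, 283.23])]
```

View pics/s1.png

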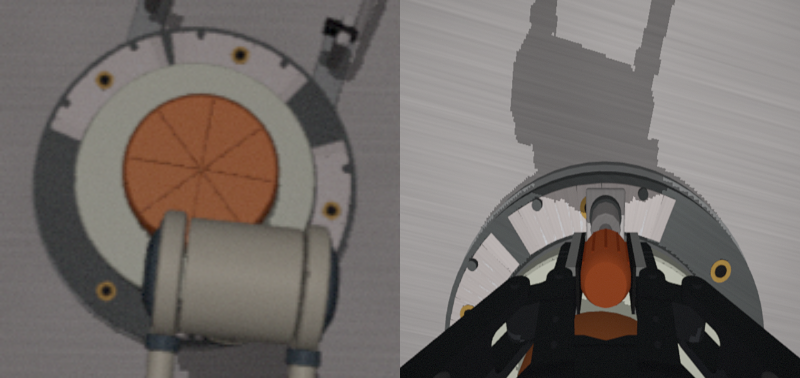

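The wrist view shows the next bush just peeking out left of the barrel at (584,207). In the top view the cheese is undisturbed and the vacated first bush is at (107,291). I'll ease the pin onto the plate, loosen the jaws slightly and feel for the bush.

```bash
python3 -m creep '[{"ax":0,"ay":0,"az":0,"x":0.2,"y":0,"z":0.04,"fingers":200},{"ax":0,"ay":0,"az":0,"x":0.05,"y":0,"z":0,"fingers":200},{"ax":0,"ay":0,"az":0,"x":0,"y":0,"z":0,"fingers":158},{"ax":0,"ay":0,"az":0,"x":0,"y":0,"z":0,"fingers":158},{"ax":0,"ay":0,"az":0,"x":0,"y":0,"z":0,"fingers":158}]'; python3 -c "
from plan import *
show()
from rig import imaging
from h import *
c=imaging.capture('scene');m,l,b=blobs(c['img'],(3,150,60),(14,255,255),20,(250,220,410,320));print(b)
T=imaging.capture('top')
q=plane(T,(230+107/2.222,100+291/2.222),.040)[:2]-C;print('first bush th',(np.arctan2(q[1],q[0])-A0),np.hypot(*q))"
```

```text
t: 8.62
ee_pos: [0.465, -0.0066, 0.1081]
tcp_rot: [-0.159, 1.56, 0.163]
force: [-0.5, 0.4, -0.2]
grip_width: 0.381
t 8.62 p [ 0.465  -0.0066  0.1081] r 0.1495 th 0.8691 yaw 1.776 tilt [0.004 0.003] F [-0.5  0.4 -0.2] Ftan -0.5 w 0.381
[(1, [315, 231, 11, 12, 102], [319.56, 236.25]), (2, [295, 257, 63, 54, 2724], [325.99, 283.25])]
first bush th 0.01866646375096792 0.14980393687554328
```

```bash
python3 -m creep '[{"ax":0,"ay":0,"az":0,"x":0.35,"y":0,"z":-0.04,"fingers":158},{"ax":0,"ay":0,"az":0,"x":0.35,"y":0,"z":-0.04,"fingers":158},{"ax":-0.015,"ay":0,"az":0,"x":0.05,"y":-0.2,"z":0.01,"fingers":158},{"ax":-0.015,"ay":0,"az":0,"x":0,"y":-0.2,"z":0.01,"fingers":158},{"ax":-0.015,"ay":0,"az":0,"x":0,"y":-0.2,"z":0.01,"fingers":158},{"ax":-0.015,"ay":0,"az":0,"x":0,"y":-0.2,"z":0.01,"fingers":158},{"ax":0,"ay":0,"az":0,"x":0,"y":0,"z":0,"fingers":158}]'; python3 -c "
from plan import *
show()
from rig import imaging
from h import *
c=imaging.capture('scene');m,l,b=blobs(c['img'],(3,150,60),(14,255,255),20,(250,220,410,320));print(b)"
```

```text
t: 9.6
ee_pos: [0.4657, -0.0115, 0.0996]
tcp_rot: [-0.205, 1.557, 0.222]
force: [-0.1, -0.3, 0.1]
grip_width: 0.378
t 9.6 p [ 0.4657 -0.0115  0.0996] r 0.1498 th 0.9021 yaw 1.843 tilt [0.002 0.011] F [-0.1 -0.3  0.1] Ftan 0.2 w 0.378
[(1, [315, 231, 10, 12, 102], [319.42, 236.52]), (2, [295, 257, 63, 54, 2728], [325.95, 283.3])]
```

```bash
for i in 1; do python3 -m creep '[{"ax":0,"ay":0,"az":0,"x":0,"y":-0.2,"z":0.01,"fingers":158},{"ax":0,"ay":0,"az":0,"x":0,"y":-0.2,"z":0.01,"fingers":158},{"ax":0,"ay":0,"az":0,"x":0,"y":-0.2,"z":0.01,"fingers":158}]'; done; python3 -c "
from plan import *
show()
from rig import imaging
from h import *
c=imaging.capture('scene');m,l,b=blobs(c['img'],(3,150,60),(14,255,255),20,(250,220,410,320));print(b)"
```

```text
t: 10.02
ee_pos: [0.4661, -0.0144, 0.0995]
tcp_rot: [-0.202, 1.56, 0.229]
force: [-3.4, 6.8, 2.0]
grip_width: 0.384
t 10.03 p [ 0.4661 -0.0144  0.0995] r 0.1501 th 0.9214 yaw 1.845 tilt [-0.003  0.017] F [-3.4  6.8  2. ] Ftan -7.5 w 0.384
[(1, [313, 231, 11, 12, 105], [318.09, 236.5]), (2, [295, 257, 63, 54, 2731], [325.9, 283.35])]
```

```bash
python3 -m creep '[{"ax":0,"ay":0,"az":-0.008,"x":0,"y":-0.2,"z":0.01,"fingers":158},{"ax":0,"ay":0,"az":-0.008,"x":0,"y":-0.2,"z":0.01,"fingers":158}]'; python3 -c "
from plan import *
show()
from rig import imaging
from h import *
c=imaging.capture('scene');m,l,b=blobs(c['img'],(3,150,60),(14,255,255),20,(250,220,410,320));print(b)"
```

```text
t: 10.32
ee_pos: [0.4664, -0.0165, 0.0996]
tcp_rot: [-0.212, 1.56, 0.221]
force: [-2.2, 4.7, 1.5]
grip_width: 0.382
t 10.32 p [ 0.4664 -0.0165  0.0996] r 0.1504 th 0.9351 yaw 1.847 tilt [-0.001  0.006] F [-2.2  4.7  1.5] Ftan -5.1 w 0.382
[(1, [313, 231, 10, 12, 100], [317.63, 236.67]), (2, [295, 257, 63, 54, 2720], [326.02, 283.32])]
```

```bash
cat > chk.py <<'E'
from plan import *
show()
from rig import imaging
from h import *
c=imaging.capture('scene');m,l,b=blobs(c['img'],(3,150,60),(14,255,255),20,(250,220,410,320));print(b[0])
E
python3 -m creep '[{"ax":0,"ay":0,"az":-0.002,"x":0,"y":-0.2,"z":0.01,"fingers":158},{"ax":0,"ay":0,"az":-0.002,"x":0,"y":-0.2,"z":0.01,"fingers":158},{"ax":0,"ay":0,"az":-0.002,"x":0,"y":-0.2,"z":0.01,"fingers":158}]'; python3 chk.py
```

```text
t: 10.75
ee_pos: [0.4683, -0.0231, 0.0993]
tcp_rot: [-0.218, 1.56, 0.215]
force: [-2.0, 3.1, 1.9]
grip_width: 0.381
t 10.75 p [ 0.4683 -0.0231  0.0993] r 0.1504 th 0.9811 yaw 1.847 tilt [ 0.001 -0.002] F [-2.   3.1  1.9] Ftan -3.5 w 0.381
(1, [310, 235, 11, 12, 100], [314.68, 240.37])
```

The knob has dropped 3.7 px in the scene view. I'll stop pushing, back off to centre and check.

```bash
python3 -m creep '[{"ax":0,"ay":0,"az":0,"x":0,"y":0.15,"z":0,"fingers":158},{"ax":0,"ay":0,"az":0,"x":0,"y":0,"z":0,"fingers":158}]'; python3 chk.py; python3 -c "
from plan import *
from h import *
S=dict(np.load('scene0.npz'))
print('px bias at start', np.array([365.12,248.23])-proj(S,np.array([*polar(0),.111])))
for t in(.95,.965):
  for l in (0,.004,.012): print(t,l,proj(S,np.array([*polar(t),.111+l])))"
```

```text
t: 11.05
ee_pos: [0.4682, -0.0222, 0.0995]
tcp_rot: [-0.218, 1.559, 0.214]
force: [0.9, 0.2, -0.5]
grip_width: 0.378
t 11.05 p [ 0.4682 -0.0222  0.0995] r 0.1502 th 0.9754 yaw 1.846 tilt [ 0.001 -0.002] F [ 0.9  0.2 -0.5] Ftan 0.1 w 0.378
(1, [310, 235, 11, 12, 101], [314.63, 240.33])
px bias at start [-0.00588385  0.13725314]
0.95 0 [315.08261481 240.0601404 ]
0.95 0.004 [315.09499212 238.86961328]
0.95 0.012 [315.11986125 236.477544  ]
0.965 0 [314.27056811 240.16858922]
0.965 0.004 [314.28170023 238.97788975]
0.965 0.012 [314.3040675  236.58547103]
```

```bash
python3 -m creep '[{"ax":0,"ay":0,"az":0,"x":0,"y":0,"z":0,"fingers":60},{"ax":0,"ay":0,"az":0,"x":0,"y":0,"z":0,"fingers":0},{"ax":0,"ay":0,"az":0,"x":0,"y":0,"z":0,"fingers":0},{"ax":0,"ay":0,"az":0,"x":-1,"y":0,"z":0,"fingers":0},{"ax":0,"ay":0,"az":0,"x":-2.5,"y":0,"z":0,"fingers":0},{"ax":0,"ay":0,"az":0,"x":-4,"y":0,"z":0,"fingers":0},{"ax":0,"ay":0,"az":0,"x":-4,"y":0,"z":0.8,"fingers":0},{"ax":0,"ay":0,"az":0,"x":-3,"y":0,"z":3,"fingers":0},{"ax":0,"ay":0,"az":0,"x":0,"y":0,"z":3,"fingers":0},{"ax":0,"ay":0,"az":0,"x":0,"y":0,"z":0,"fingers":0}]'; python3 chk.py; python3 -c "
from plan import *
from rig import imaging
import cv2
a=[imaging.capture(n)['img'] for n in('scene','wrist')]
cv2.imwrite('pics/e1.png',np.hstack([cv2.resize(a[0][190:380,220:420],(400,380)),cv2.resize(a[1],(400,380))])[:,:,::-1])"
```

```text
t: 12.35
ee_pos: [0.5351, -0.003, 0.2541]
tcp_rot: [-0.218, 1.555, 0.213]
force: [-1.2, -0.2, -0.4]
grip_width: 0.996
t 12.35 p [ 0.5351 -0.003   0.2541] r 0.0807 th 0.9927 yaw 1.846 tilt [ 0.006 -0.003] F [-1.2 -0.2 -0.4] Ftan -0.2 w 0.996
(1, [310, 234, 10, 13, 92], [314.54, 240.14])
```

View pics/e1.png

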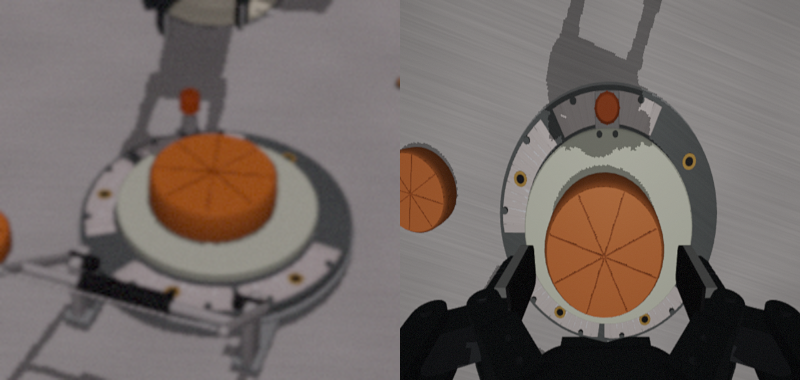

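The picture shows the knob free and down at its home height, over the middle of the bright arc plate. The cheese is in place and the hand is well clear above it. I'm handing in.

```bash
python3 -c "
from rig import order
print(order.job_done())"; python3 chk.py
```

```text
the job is handed in; nothing more can be done
None
the job is handed in; nothing more can be done
```

The portioner is on its next stop, and I handed the job in at about 12.5 s of the 51 s allowed.

- **Lift and swing:** I gripped the orange knob at 40 N and drew it up about 14.5 mm. I then swung the turntable anticlockwise about 0.88 rad with the pin clear.
- **Finding the bush:** I eased the pin onto the arc plate and loosened the jaws. I then pushed the knob in small steps (about 7.5 N at most by the readings after each step) until the pin dropped by itself at about 0.96 rad.
- **Last checks:** After letting go and backing off, the scene camera showed the knob at (314.5, 240.1). For the pin fully home it should be at about (314.6, 240.2); still up on the plate it would be about 236.6. The force reading was near zero, the cheese still looked centred on the turntable, and the robot was touching nothing.
- **Not checked:** I did not nudge the turntable to test the lock. That the pin is home rests on the knob's height and on where it dropped, which agreed with the bush position I had measured from the pictures (0.964–0.969 rad). The check I ran after handing in was refused, so I have no reading from the second that followed.

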